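# Tap the tube carrier onto the tilted blood tube rotator

## Robot

A 6-joint arm with a two-finger parallel gripper is mounted at the origin on a cart in front of the work surface, level with it; the furniture and walls round the work are solid. World frame = base frame: x ahead of the robot, y to its left, z up, the work surface at z = 0. Lengths are in m, angles in rad, forces in N, time in s.
With the tool pointing down it reaches from about 0.425 to 0.95 m from the base axis. Payload 3.5 kg.
Tool frame: the origin (TCP) lies at the centre of the arm's flange, where the gripper is bolted on; the fingertips stand 173 mm ahead of it and the grasp point (between the pads) lies 155 mm ahead of it; z points along the fingers, y is the line along which they close (so a half turn about z gives the same grasp; the last joint's range is limited). The gripper opens to 85 mm and grips with 20 to 120 N. Pads are 22 mm wide; open, the fingers measure 114 mm over their backs; the gripper's body (76 mm by 85 mm) begins 54 mm behind the grasp point. The pads swing forward as they close: fully open they stand 13 mm farther back than shut.
Start: joints at [-1.296, 0.286, 1.577, -0, 1.279, -0.15], TCP at [0.278, -0.615, 0.405] pointing down, gripper open.
Joint ranges: [-2.77, 2.77], [-0.9, 2.22], [0.21, 2.48], [-1.53, 4.67], [0.24, 2.81], [-2.84, 2.84]. Speed limits (rad/s): [2.79, 2.79, 3.14, 3.14, 3.14, 3.14].

## Interface

Orientations are given as a unit quaternion [x, y, z, w].
In Python, from station import robot gives the robot as it stands. Calls block until the motion is done:
- robot.movep(position, orientation): joint-space move of the TCP to a pose.
- robot.move_straight(position, attitude=None, vel=0.15): straight line of the TCP; attitude=None keeps the orientation; vel is the mean speed in m/s.
- robot.movej(angles): joint-space move.
- robot.set_gripper(opening, force=None): finger opening in m; force is the grip in N (None keeps the last); returns when the fingers have stopped.
- robot.dwell(seconds).
- robot.ik(position, orientation): joint angles nearest the present ones, or None.
- robot.observe(): the state.
- robot.capture(name): name is "scene" or "top" or "wrist"; returns the picture (400x640x3 uint8, red, green, blue); there is no depth.
- robot.camera_params(name): a dict with "intrinsics" (3x3 intrinsics, pixels), "k1" (the pictures are not rectified: a ray, as slopes to the right and down, at radius r is drawn at 1 + k1 r^2 times it, then the intrinsics apply), "view" (4x4, takes a point from world to camera coordinates). Camera axes: x right, y up, looking along -z (the intrinsics and any distortion apply to the point x, -y, -z); pixel columns grow to the right and rows downward; lengths in m; the calibration is good to about 2 mm. A picture is of the moment at which its call begins: read the wrist's pose just before it. camera_params takes no time and is no camera call; for the wrist camera it gives the pose at the moment of the call.
A pose or a line that the arm cannot do raises robot.IKError and nothing moves.
- robot.hand_in(): hands the job in; it is judged then, once.
The state is a dict: "clock": time; "joint_pos": joint angles; "qd": joint speeds; "effort": joint torques, N m; "position": TCP position; "eef_rot": TCP orientation; "wrist_force": force on the tool from outside, world axes, zero at the start; "torque": the same for the moment, N m; "grip_width": finger opening in m; "finger_force": force on a finger pad.
Only numpy, scipy, OpenCV 4.12 (cv2) and the standard library are available. Lean on these libraries where they do the work, as an engineer would, in place of code of your own. Each camera call takes 0.05 s, during which the arm holds its last target. There are 200 camera calls.

## Task

Fit the blue hexagonal tube carrier to the tube rotator: put its tapered shank into the tilted spindle, feel for the drive slot hidden inside by turning the carrier up to 60 degrees either way until the tang drops in, then press or tap it fully home so that its collar sits flush on the spindle and the taper alone holds it. Let go of it, and leave the bottles on the desk standing where they are.

Things in the scene. Friction and masses are not known exactly. Their poses are not given: they have to be found in the camera images.
- carrier_grip (a point): Middle of the black wing grip of the loose tube carrier (0.2 to 0.4 kg). Axes: z along the shank's axis, out of the top of the grip; the grip is 52 mm long along y, 16 thick along x (take it across x), 34 high along z, centred here, on a 24 mm round post; the plate's upper face is 33 mm below. At the start z leans 33 degrees from vertical, roughly towards the robot
- carrier: The carrier: pale blue hexagonal plate, 156 mm over flats, 180 over corners, 8 thick, with six white clips (12 mm high, 44 to 60 mm from the axis) round the grip; steel collar and shank below. Origin as carrier_collar. At the start it leans on the desk on one flat edge (its -x side) and on the tip of its tang
- carrier_collar (a point): Middle of the underside of the carrier's steel collar (42 mm diameter, 4 thick, under the plate), 45 mm below carrier_grip, same axes. Below it the steel shank tapers from 26 mm diameter to 21 over 28 mm
- carrier_tang (a point): Tip of the flat drive tang at the end of the shank, 44 mm below carrier_collar, same axes: 18 mm wide along y, 6 thick along x, 16 long. A half turn about z gives the same fit
- mixer: Tube rotator, fixed: white motor drum in a grey yoke on a white base 180 x 150 mm, 32 high; origin under the base's centre, its front is -x
- mixer_mouth (a point): Centre of the open mouth of the rotator's steel spindle nose (48 mm outside, 32 inside, 165 above the desk). z: spindle axis, out of the mouth, 27 degrees from vertical, leaning to the front; y level. Four brass spring strips in the bore (24 mm across at the mouth) touch the taper when the collar is about 11 mm off; the press needed then grows to 8 to 16 N at home: collar flat on the nose
- mixer_slot (a point): On the spindle axis 29.5 mm below the mouth, axes as mixer_mouth: centre of a steel floor in the bore with one slot for the tang, 8 mm wide, 19 deep. Until the tang finds it the collar stands 14.5 mm off the mouth. It lies too deep to see well; the stiffly geared spindle stopped with it within 1 rad either way of the y axis; the tang enters when within about 5 degrees
- dropper_bottle: Small white dropper bottle with blue cap, 24 mm diameter, 60 mm high, standing on the desk; origin at the centre of its foot. To be left alone
- vial: Small brown vial with a light cap, 22 mm diameter, 53 mm high, standing on the desk; origin at the centre of its foot. To be left alone
- spray_bottle: White round spray bottle, 104 x 88 x 162 mm, standing on the desk; origin at the centre of its foot. To be left alone

How it is judged:
At the end, for the whole second after the job is handed in: The carrier's collar is within 3 mm of the spindle's end face and within 5 mm of its centre, the two axes are in line within 0.06 rad, wing grip outwards, released (z of carrier_collar in the frame of mixer_mouth below 0.003 m and distance between carrier_collar and mixer_mouth below 0.005 m and angle between the z axis of carrier_collar and the z axis of mixer_mouth, either way round below 0.06 rad and angle between carrier_collar's own z axis and vertical below 0.7 rad); the robot touches nothing.
It fails at once if the dropper bottle is moved more than 30 mm or tipped over (distance of dropper_bottle from where it was at the start of the episode above 0.03 m or angle between dropper_bottle's own z axis and vertical above 0.5 rad).
It fails at once if the vial is moved more than 30 mm or tipped over (distance of vial from where it was at the start of the episode above 0.03 m or angle between vial's own z axis and vertical above 0.5 rad).
It fails at once if the spray bottle is moved more than 30 mm or tipped over (distance of spray_bottle from where it was at the start of the episode above 0.03 m or angle between spray_bottle's own z axis and vertical above 0.5 rad).
It also fails if it takes over 72 s, if anything falls off the work surface, if the arm or the gripper's body presses on something with over 40 N, if the wrist force passes 120 N, or if a joint passes its speed limit or range.

## Working session

There is one attempt and no reset: what is moved stays moved. The work goes in short steps, each a Python script; the robot and the scene stay as the last script left them, time stands still between calls to the robot, and variables do not carry over. Pictures are saved under pics/ and viewed, at most 10 in all, crops included, and the job is handed in when it is done.

```bash
ls; mkdir -p pics; python3 - <<'E'
from station import robot
import cv2,numpy as np
ims=[]
for n in ("scene","top"):
    im=robot.capture(n); cv2.imwrite(f"pics/{n}0.png",im[:,:,::-1]); 
    p=robot.camera_params(n); print(n,np.round(p["intrinsics"],1).tolist(),p["k1"],np.round(p["view"],3).tolist())
o=robot.observe();print(o)
E
```

```text
pics
scene [[419.6, 0.0, 315.5], [0.0, 419.6, 198.4], [0.0, 0.0, 1.0]] -0.08331334862909562 [[-0.477, -0.879, -0.007, 0.43], [0.639, -0.352, 0.684, -0.365], [-0.603, 0.322, 0.729, -0.755], [0.0, 0.0, 0.0, 1.0]]
top [[383.7, 0.0, 322.0], [0.0, 383.7, 201.2], [0.0, 0.0, 1.0]] -0.04758790348856475 [[0.008, -1.0, -0.015, 0.178], [0.997, 0.007, 0.079, -0.564], [-0.079, -0.016, 0.997, -1.211], [0.0, 0.0, 0.0, 1.0]]
{'clock': 0.1, 'joint_pos': array([-1.29601166e+00,  2.87128110e-01,  1.57803761e+00,  3.15292934e-05,
        1.27856806e+00, -1.49971508e-01]), 'qd': array([-0.00060435, -0.00127402, -0.00273251, -0.00072617, -0.00048096,
        0.00121461]), 'effort': array([ 1.30987455e-04, -4.07300556e+01, -2.93700349e+01, -1.76742415e-04,
        3.41048966e-03, -9.49478618e-06]), 'position': array([ 0.27815246, -0.61478255,  0.40344726]), 'eef_rot': array([ 9.77532814e-01,  2.10780577e-01, -5.17049007e-05, -1.06942220e-03]), 'wrist_force': array([-0.42137484,  0.09999495,  0.70474086]), 'torque': array([ 0.03353679, -0.00476272,  0.04132695]), 'finger_force': 0.0, 'grip_width': 0.08551245926990222}
```

View pics/scene0.png

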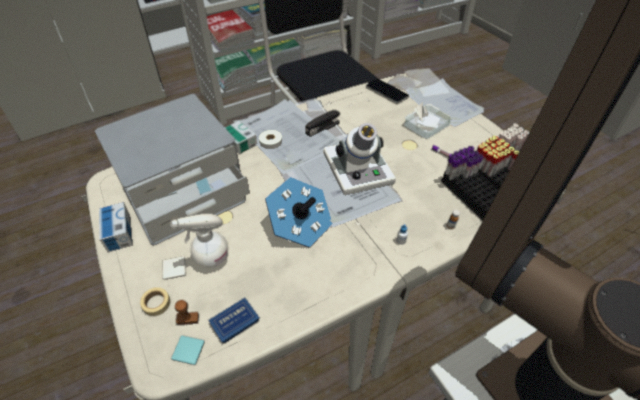

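View pics/top0.png

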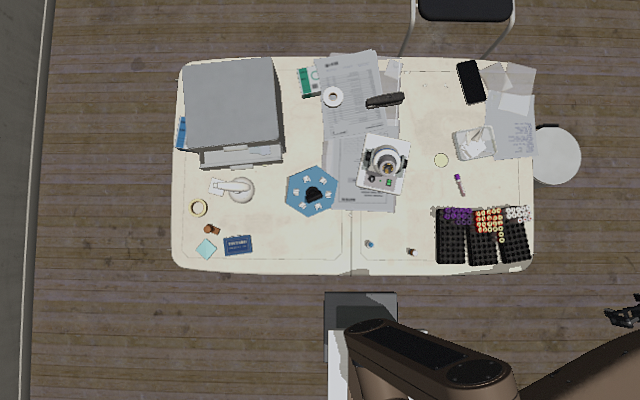

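The scene view shows the carrier's black grip at about (302,211) and the spindle mouth at about (368,131). In the top view the grip is at (313,193) and the mouth at (387,163). The bottles are the dropper at top (369,244), the vial at (411,251) and the spray bottle at (238,188).

```bash
cat > h.py <<'E'
from station import robot
import numpy as np, cv2
from scipy.spatial.transform import Rotation as R
def ray(p,uv):
    K=p["intrinsics"];D=np.array([p["k1"],0,0,0,0.]);V=np.array(p["view"])
    u=cv2.undistortPoints(np.array([[uv]],float),np.array(K),D)[0,0]
    d=V[:3,:3].T@np.array([u[0],-u[1],-1]); return -V[:3,:3].T@V[:3,3], d/np.linalg.norm(d)
def tri(rs):
    A=np.zeros((3,3));b=np.zeros(3)
    for o,d in rs:
        P=np.eye(3)-np.outer(d,d);A+=P;b+=P@o
    x=np.linalg.solve(A,b); return x,[round(float(np.linalg.norm((np.eye(3)-np.outer(d,d))@(x-o)))*1e3,1) for o,d in rs]
def plane(p,uv,z):
    o,d=ray(p,uv);return o+d*(z-o[2])/d[2]
def proj(p,X):
    V=np.array(p["view"]);c=V[:3,:3]@np.array(X)+V[:3,3];a,b=c[0]/-c[2],-c[1]/-c[2]
    s=1+p["k1"]*(a*a+b*b);K=np.array(p["intrinsics"]);return K[0,0]*a*s+K[0,2],K[1,1]*b*s+K[1,2]
def rot(z,y):
    z=np.array(z,float);z/=np.linalg.norm(z);y=np.array(y,float);y=y-z*(y@z);y/=np.linalg.norm(y)
    return R.from_matrix(np.stack([np.cross(y,z),y,z],1))
E
python3 - <<'E'
from h import *
s,t=robot.camera_params("scene"),robot.camera_params("top")
for n,a,b in (("grip",(302,211),(313,193)),("mouth",(368,131),(387,163)),("drop",(403,232),(369,244)),("vial",(454,217),(411,251)),("spray",(208,240),(240,188))):
    print(n,tri([ray(s,a),ray(t,b)]))
w=robot.camera_params("wrist");V=np.array(w["view"]);c=-V[:3,:3].T@V[:3,3];o=robot.observe()
T=R.from_quat(o["eef_rot"]).as_matrix()
print("cam in tool",T.T@(c-o["position"]),(T.T@V[:3,:3].T).round(3).tolist(),np.round(w["intrinsics"],1).tolist(),w["k1"])
E
```

```text
grip (array([0.58595167, 0.20910176, 0.0493992 ]), [1.0, 1.0])
mouth (array([ 0.66081354, -0.01247583,  0.1560826 ]), [6.1, 6.1])
drop (array([0.42527711, 0.02970602, 0.03688721]), [3.1, 3.1])
vial (array([ 0.40275914, -0.10374679,  0.03840019]), [5.1, 5.1])
spray (array([0.59889954, 0.43789146, 0.06368721]), [1.1, 1.1])
cam in tool [ 0.0713833  -0.00066047  0.03077995] [[0.001, 0.96, 0.279], [1.0, -0.001, 0.0], [0.001, 0.279, -0.96]] [[341.8, 0.0, 320.4], [0.0, 341.8, 195.6], [0.0, 0.0, 1.0]] -0.030094203630802816
```

View poses.

```bash
cat > v1.py <<'E'
from h import *
import json
g=np.array([.586,.209,.05]); m=np.array([.66,-.012,.165])
zc=np.array([-.51,-.18,.84]);zc/=np.linalg.norm(zc)
zm=np.array([-np.sin(np.radians(27)),.055,np.cos(np.radians(27))])
o=robot.observe();q0=o["joint_pos"]
for nm,P,z in(("g",g,zc),("m",m+.045*zm,zm),("m+",m+.13*zm,zm)):
  for s in (1,-1):
    for a in (-60,-30,0,30,60):
      y=R.from_rotvec(np.radians(a)*z).apply(s*rot(z,[0,1,0]).as_matrix()[:,0])
      q=robot.ik(P+.155*z,rot(-z,y).as_quat()); print(nm,s,a,None if q is None else np.round(q,2))
E
python3 v1.py
```

```text
g 1 -60 None
g 1 -30 None
g 1 0 None
g 1 30 None
g 1 60 None
g -1 -60 None
g -1 -30 None
g -1 0 None
g -1 30 None
g -1 60 None
m 1 -60 [-0.18  0.05  1.98  0.05  0.64  0.85]
m 1 -30 [-0.18  0.05  1.98  0.05  0.64  0.32]
m 1 0 [-0.18  0.05  1.98  0.05  0.64 -0.2 ]
m 1 30 [-0.18  0.05  1.98  0.05  0.64 -0.73]
m 1 60 [-0.18  0.05  1.98  0.05  0.64 -1.25]
m -1 -60 [-0.18  0.05  1.98  0.05  0.64 -2.3 ]
m -1 -30 [-0.18  0.05  1.98  0.05  0.64 -2.82]
m -1 0 None
m -1 30 [-0.18  0.05  1.98  0.05  0.64  2.41]
m -1 60 [-0.18  0.05  1.98  0.05  0.64  1.89]
m+ 1 -60 [-0.19 -0.12  2.    0.04  0.79  0.85]
m+ 1 -30 [-0.19 -0.12  2.    0.04  0.79  0.33]
m+ 1 0 [-0.19 -0.12  2.    0.04  0.79 -0.2 ]
m+ 1 30 [-0.19 -0.12  2.    0.04  0.79 -0.72]
m+ 1 60 [-0.19 -0.12  2.    0.04  0.79 -1.25]
m+ -1 -60 [-0.19 -0.12  2.    0.04  0.79 -2.29]
m+ -1 -30 [-0.19 -0.12  2.    0.04  0.79 -2.82]
m+ -1 0 None
m+ -1 30 [-0.19 -0.12  2.    0.04  0.79  2.42]
m+ -1 60 [-0.19 -0.12  2.    0.04  0.79  1.89]
```

```bash
cat > v2.py <<'E'
from h import *
g=np.array([.586,.209,.05]); 
for az in (0,20,40):      # lean azimuth: towards robot = 180+az
  for lean in (33,):
    l,a=np.radians(lean),np.radians(180+az)
    z=np.array([np.sin(l)*np.cos(a),np.sin(l)*np.sin(a),np.cos(l)]); X=np.array([-np.cos(l)*np.cos(a),-np.cos(l)*np.sin(a),np.sin(l)]);Y=np.cross(z,X)
    for nm,ax in (("aboutX",X),("aboutY",Y)):
      r=[]
      for d in range(-60,61,6):
        D=R.from_rotvec(np.radians(d)*ax); zt=-D.apply(z); yt=D.apply(X)
        qs=[robot.ik(g-.155*zt,rot(zt,s*yt).as_quat()) for s in(1,-1)]
        if any(q is not None for q in qs): r.append((d,[None if q is None else np.round(q,2).tolist() for q in qs][0]))
      print(az,lean,nm,r)
E
python3 v2.py
```

```text
0 33 aboutX [(-60, [0.51, 0.69, 1.7, -1.13, 1.39, 1.47]), (-54, [0.5, 0.64, 1.75, -1.12, 1.28, 1.46]), (-48, [0.49, 0.58, 1.8, -1.12, 1.17, 1.45]), (-42, [0.47, 0.53, 1.85, -1.11, 1.06, 1.43]), (-36, [0.45, 0.48, 1.9, -1.1, 0.94, 1.41]), (-30, [0.42, 0.43, 1.94, -1.08, 0.82, 1.38]), (-24, [0.39, 0.38, 1.98, -1.06, 0.7, 1.33]), (-18, [0.35, 0.34, 2.02, -1.02, 0.58, 1.27]), (-12, [0.32, 0.31, 2.06, -0.95, 0.46, 1.18]), (-6, [0.27, 0.28, 2.09, -0.82, 0.34, 1.02]), (0, [0.23, 0.25, 2.12, -0.54, 0.24, 0.72]), (18, [0.08, 0.24, 2.16, 1.09, 0.31, -1.0]), (24, [0.03, 0.25, 2.17, 1.26, 0.42, -1.2]), (30, [-0.02, 0.27, 2.16, 1.34, 0.55, -1.32]), (36, [-0.06, 0.3, 2.15, 1.39, 0.67, -1.4]), (42, [-0.09, 0.34, 2.14, 1.41, 0.8, -1.45]), (48, [-0.13, 0.39, 2.11, 1.42, 0.92, -1.49]), (54, [-0.15, 0.44, 2.09, 1.42, 1.03, -1.53]), (60, [-0.18, 0.49, 2.05, 1.42, 1.15, -1.55])]
0 33 aboutY [(-60, None), (-54, None), (-48, None), (-42, None), (-36, None), (-30, None), (-24, [0.26, 0.3, 2.25, 3.67, 0.44, 2.8]), (-18, [0.25, 0.27, 2.23, 3.85, 0.3, 2.62]), (0, [0.23, 0.25, 2.12, -0.54, 0.24, 0.72]), (6, [0.
[... 2889 characters left out ...]
26, 2.06, 0.76, -2.61]), (-24, [-0.04, 0.3, 2.25, 1.93, 0.65, -2.47]), (-18, [-0.02, 0.28, 2.22, 1.75, 0.54, -2.28]), (-12, [0.01, 0.26, 2.19, 1.51, 0.47, -2.03]), (-6, [0.03, 0.25, 2.16, 1.2, 0.43, -1.72]), (0, [0.06, 0.26, 2.12, 0.88, 0.44, -1.39]), (6, [0.08, 0.27, 2.07, 0.6, 0.49, -1.11]), (12, [0.1, 0.29, 2.02, 0.39, 0.56, -0.9]), (18, [0.13, 0.31, 1.97, 0.23, 0.65, -0.74]), (24, [0.15, 0.35, 1.91, 0.12, 0.75, -0.63]), (30, [0.17, 0.38, 1.86, 0.03, 0.86, -0.55]), (36, [0.19, 0.42, 1.8, -0.03, 0.97, -0.49]), (42, [0.21, 0.47, 1.74, -0.08, 1.07, -0.45]), (48, [0.22, 0.52, 1.68, -0.13, 1.18, -0.41]), (54, [0.24, 0.57, 1.62, -0.17, 1.29, -0.39]), (60, [0.25, 0.62, 1.56, -0.2, 1.39, -0.37])]
```

```bash
cat > look.py <<'E'
from h import *
import pickle
def look(T,d,roll_y,name):
    """camera at T+d looking at T; image right ~ roll_y"""
    d=np.array(d,float);f=-d/np.linalg.norm(d)       # look dir
    C=rot(-f,np.cross(-f,roll_y)).as_matrix()         # cam axes x right,y up,z back
    M=np.array([[.001,.96,.279],[1,-.001,0],[.001,.279,-.96]])
    U,_,Vt=np.linalg.svd(M);M=U@Vt
    Tt=C@M.T; p=np.array(T)+d-Tt@np.array([.0714,-.0007,.0308])
    robot.movep(p,R.from_matrix(Tt).as_quat()); 
    w=robot.camera_params("wrist");im=robot.capture("wrist")
    pickle.dump((w,im),open(f"pics/{name}.pkl","wb")); return im
E
python3 - <<'E'
from look import *
g=np.array([.586,.209,.05]); m=np.array([.66,-.012,.16])
out=[]
for T,d,n in ((m,[-.12,-.10,.30],"m1"),(m,[-.20,.08,.24],"m2"),(g,[-.16,-.11,.27],"g1"),(g,[-.1,.06,.31],"g2")):
    try: out.append(look(T,d,np.array([0,-1,0]),n))
    except robot.IKError as e: print(n,e); 
print(robot.observe()["clock"],robot.observe()["position"])
for i,n in((0,"m"),(2,"g")):
    cv2.imwrite(f"pics/{n}12.png",np.hstack([out[i][:,120:520],out[i+1][:,120:520]])[:,:,::-1])
E
```

```text
g1 the arm cannot take that pose within its joint ranges
4.7833 [0.40983401 0.26915883 0.34542269]Traceback (most recent call last):
  File "<stdin>", line 9, in <module>
IndexError: list index out of range
```

View pics/m12.png

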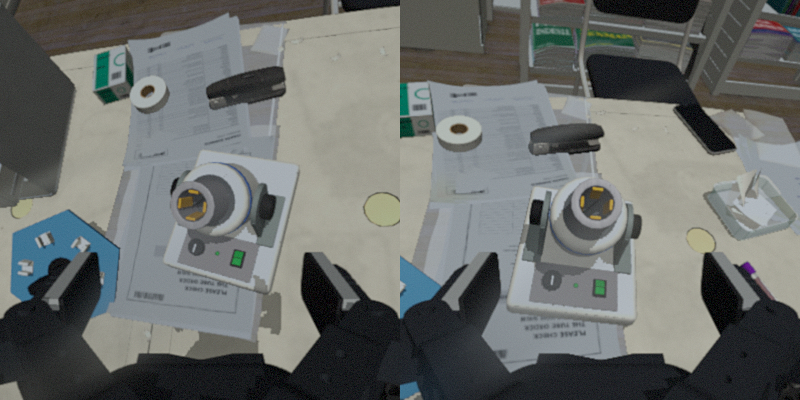

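The two wrist views show the mixer mouth at m1 (314,204) and m2 (317,202), both in full-image pixels. The bore has brass strips. The base's top corners in m1 are at about (320,153), (418,165), (385,289) and (285,262).

```bash
python3 - <<'E'
from look import *
g=np.array([.586,.209,.05])
for d in ([-.16,-.11,.30],[-.08,-.12,.30],[-.04,-.10,.32]):
    try: look(g,d,np.array([0,-1,0]),"g1"); print(d); break
    except robot.IKError: pass
L=lambda n:pickle.load(open(f"pics/{n}.pkl","rb"))
cv2.imwrite("pics/g12.png",np.hstack([L("g1")[1][:,120:520],L("g2")[1][:,120:520]])[:,:,::-1])
w=L("m1")[0]; c=[plane(w,p,.032) for p in((320,153),(418,165),(385,289),(285,262))]
print(np.round(c,3).tolist())
print(tri([ray(w,(314,204)),ray(L("m2")[0],(317,202))]))
# enlarged mouth crops
a=L("m1")[1][160:250,260:370];b=L("m2")[1][160:250,260:370]
cv2.imwrite("pics/mz.png",cv2.resize(np.hstack([a,b])[:,:,::-1],None,fx=3.6,fy=3.6,interpolation=cv2.INTER_CUBIC))
E
```

```text
[-0.08, -0.12, 0.3]
[[0.779, 0.038, 0.032], [0.755, -0.103, 0.032], [0.589, -0.066, 0.032], [0.615, 0.069, 0.032]]
(array([ 0.65065192, -0.00755862,  0.16152557]), [0.4, 0.4])
```

View pics/g12.png

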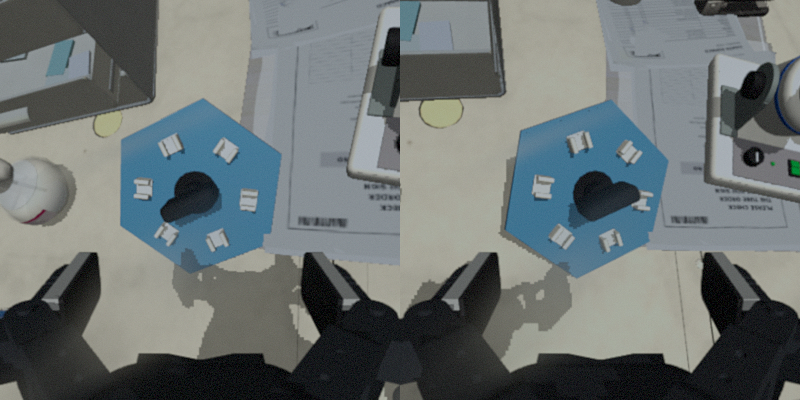

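View pics/mz.png

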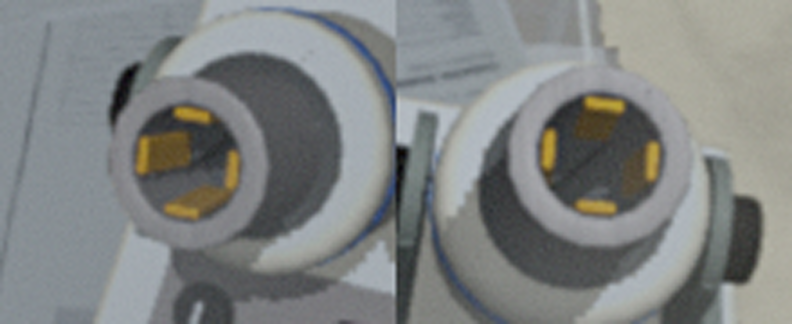

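The pictures show the blue hexagon whole in both wrist views, with its corners sharp and a black grip in the middle. The zoomed mouth has its ring centre at m1 (312.5,205) and m2 (316.4,203.6), with a faint dark slot line running diagonally inside.

```bash
cat > pose.py <<'E'
from look import *
L=lambda n:pickle.load(open(f"pics/{n}.pkl","rb"))
def hexc(im,box):
    hsv=cv2.cvtColor(im,cv2.COLOR_RGB2HSV); m=cv2.inRange(hsv,(95,110,70),(115,255,255)); k=np.zeros_like(m);x0,y0,x1,y1=box;k[y0:y1,x0:x1]=m[y0:y1,x0:x1]
    c=max(cv2.findContours(k,0,1)[0],key=cv2.contourArea);h=cv2.convexHull(c)[:,0].astype(float)
    a=cv2.approxPolyDP(h.astype(np.float32)[:,None],7,True)[:,0]
    # refine: fit line to each side, intersect
    n=len(a);ls=[]
    d=cv2.findContours(k,cv2.RETR_EXTERNAL,cv2.CHAIN_APPROX_NONE)[0];d=max(d,key=cv2.contourArea)[:,0].astype(float)
    for i in range(n):
        p,q=a[i],a[(i+1)%n];u=(q-p)/np.linalg.norm(q-p);w=d-p;t=w@u;e=np.abs(w[:,0]*u[1]-w[:,1]*u[0])
        s=d[(t>8)&(t<np.linalg.norm(q-p)-8)&(e<3)].astype(np.float32);vx,vy,x,y=cv2.fitLine(s,cv2.DIST_HUBER,0,.01,.01).ravel();ls.append(np.array([vy,-vx,vy*x-vx*y]))
    r=[]
    for i in range(n):
        A=np.array([ls[i-1],ls[i]]);r.append(np.linalg.solve(A[:,:2],A[:,2]))
    return np.array(r)
if __name__=="__main__":
    w1,i1=L("g1");w2,i2=L("g2")
    c1=hexc(i1,(225,80,420,285));c2=hexc(i2,(600-400+120-20,80,675-400+120+10,290))
    print(c1.round(1).tolist());print(c2.round(1).tolist())
    if len(c1)==len(c2)==6:
        key=lambda c:np.roll(c,-int(np.argmin(c[:,1])),0)
        c1,c2=key(c1),key(c2);P=[];
        for a,b in zip(c1,c2):
            x,e=tri([ray(w1,a),ray(w2,b)]);P.append(x);print(x.round(4),e)
        P=np.array(P);C=P.mean(0);n=np.linalg.svd(P-C)[2][2];n*=np.sign(n[2])
        print("C",C,"n",n,"lean",np.degrees(np.arccos(n[2])),"az",np.degrees(np.arctan2(n[1],n[0])),"planar",((P-C)@n*1e3).round(1),"rad",np.linalg.norm(P-C,axis=1).round(4))
        i=min(range(6),key=lambda i:P[i,2]+P[(i+1)%6,2]); X=C-(P[i]+P[(i+1)%6])/2; X=X-n*(X@n);X/=np.linalg.norm(X);print("X",X,"grip",C+.033*n,"collar",C-.012*n)
    w=L("m1")[0];print("mouth",tri([ray(w,(312.5,205)),ray(L("m2")[0],(316.4,203.6))]))
    a=L("m1")[1][185:225,292:333];b=L("m2")[1][183:223,296:337]
    z=np.hstack([a,b]);z=np.clip(z.astype(float)*2.2,0,255).astype(np.uint8)
    cv2.imwrite("pics/mz2.png",cv2.resize(z[:,:,::-1],None,fx=9,fy=9,interpolation=cv2.INTER_CUBIC))
E
python3 pose.py
```

```text
Traceback (most recent call last):
  File "pose.py", line 19, in <module>
    c1=hexc(i1,(225,80,420,285));c2=hexc(i2,(600-400+120-20,80,675-400+120+10,290))
                                    ~~~~^^^^^^^^^^^^^^^^^^^^^^^^^^^^^^^^^^^^^^^^^^^
  File "pose.py", line 12, in hexc
    s=d[(t>8)&(t<np.linalg.norm(q-p)-8)&(e<3)].astype(np.float32);vx,vy,x,y=cv2.fitLine(s,cv2.DIST_HUBER,0,.01,.01).ravel();ls.append(np.array([vy,-vx,vy*x-vx*y]))
                                                                            ~~~~~~~~~~~^^^^^^^^^^^^^^^^^^^^^^^^^^^^
cv2.error: OpenCV(4.12.0) /io/opencv/modules/imgproc/src/linefit.cpp:50: error: (-215:Assertion failed) count > 0 in function 'fitLine2D_wods'
```

```bash
sed -i 's/(600-400+120-20,80,675-400+120+10,290)/(215,80,400,290)/' pose.py; python3 pose.py
```

```text
[[321.8999938964844, 99.0999984741211], [401.6000061035156, 155.0], [382.1000061035156, 244.6999969482422], [320.5, 267.8999938964844], [324.79998779296875, 281.0], [241.0, 225.0], [241.0, 141.0]]
[[330.0, 100.5], [387.5, 159.6999969482422], [369.1000061035156, 239.89999389648438], [331.1000061035156, 259.0], [269.5, 259.0], [224.8000030517578, 229.1999969482422], [241.39999389648438, 131.0]]
mouth (array([ 0.64912809, -0.00648731,  0.16170298]), [0.1, 0.1])
```

View pics/mz2.png

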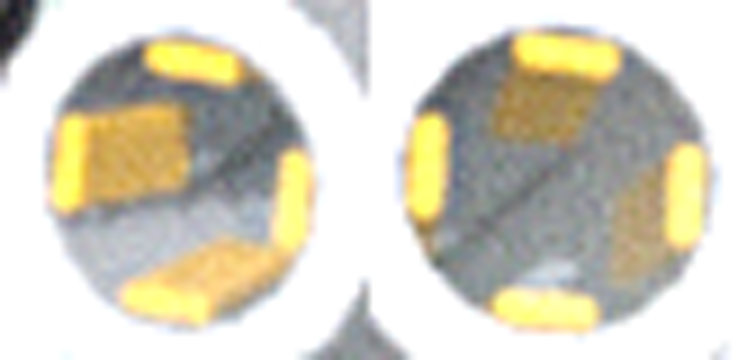

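The enhanced mouth view shows the slot as a dark diagonal line. In m2 it runs from (303.3,210.2) to (318.9,200.2), and in m1 from about (313,206) to (322,199).

```bash
python3 - <<'E'
import re
s=open("pose.py").read()
i=s.index("    a=cv2.approx");j=s.index("if __name__")
s=s[:i]+"    k=cv2.morphologyEx(k,cv2.MORPH_OPEN,np.ones((3,3)));c=max(cv2.findContours(k,0,1)[0],key=cv2.contourArea);return cv2.approxPolyN(c,6,ensure_convex=True).reshape(-1,2).astype(float)\n"+s[j:]
s=s.replace('print("mouth"','M=print("mouth"')+'''
    M=np.array([.6491,-.0065,.1617]);yw=np.radians(-10.8);l=np.radians(27)
    x=np.array([np.cos(yw)*np.cos(l),np.sin(yw)*np.cos(l),np.sin(l)]);z=np.array([-np.cos(yw)*np.sin(l),-np.sin(yw)*np.sin(l),np.cos(l)]);y=np.cross(z,x)
    F=M-.0295*z
    for n,pp in(("m1",((313.1,206.1),(322,199.4))),("m2",((303.3,210.2),(318.9,200.2)))):
        q=[]
        for p in pp:
            o,d=ray(L(n)[0],p);X=o+d*((F-o)@z)/(d@z)-F;q.append((X@x*1e3,X@y*1e3))
        q=np.array(q);print(n,q.round(1).tolist(),"slot angle from y (about z):",np.degrees(np.arctan2(-(q[1]-q[0])[0],(q[1]-q[0])[1])))
'''
open("pose.py","w").write(s)
E
python3 pose.py
```

```text
[[401.0, 154.0], [389.0, 243.0], [329.0, 266.0], [241.0, 235.0], [241.0, 157.0], [332.0, 105.0]]
[[388.0, 160.0], [365.0, 261.0], [267.0, 258.0], [224.0, 229.0], [240.0, 131.0], [330.0, 100.0]]
[0.6737 0.1974 0.0731] [3.8, 3.8]
[0.6261 0.1331 0.0472] [0.2, 0.2]
[ 0.5391  0.1503 -0.009 ] [10.8, 10.8]
[ 0.5376  0.2531 -0.1111] [11.6, 11.6]
[0.5497 0.2974 0.0453] [5.7, 5.7]
[0.6216 0.2816 0.0911] [8.2, 8.2]
C [0.59128088 0.218819   0.02274923] n [-0.81023309 -0.20275093  0.54992217] lean 56.638326372468946 az -165.95093467101947 planar [-34.8   2.6  38.7 -37.1  30.2   0.3] rad [0.0989 0.0957 0.0918 0.1483 0.0917 0.0976]
X [0.52401917 0.16968909 0.83463137] grip [0.56454319 0.21212822 0.04089667] collar [0.60100368 0.22125201 0.01615017]
mouth (array([ 0.64912809, -0.00648731,  0.16170298]), [0.1, 0.1])
m1 [[-6.5, 11.3], [2.5, 2.2]] slot angle from y (about z): -135.42270475569546
m2 [[-1.8, 8.6], [10.6, -5.8]] slot angle from y (about z): -139.36571071628367
```

```bash
python3 - <<'E'
s=open("pose.py").read()
i=s.index("    k=cv2.morph");j=s.index("if __name__")
s=s[:i]+'''    h=cv2.convexHull(c);e=3
    while len(a:=cv2.approxPolyDP(h,e,True))>6: e+=.5
    return cv2.cornerSubPix(k,a.astype(np.float32),(4,4),(-1,-1),(3,30,.01))[:,0].astype(float)
'''+s[j:]
s=s.replace("(95,110,70)","(92,80,25)").replace("(118,255","(120,255")
open("pose.py","w").write(s)
E
python3 pose.py | head -9
```

```text
[[322.2, 98.1], [400.0, 160.5], [382.1, 245.5], [309.1, 270.9], [240.6, 225.4], [240.7, 140.5]]
[[330.4, 99.2], [387.6, 159.2], [369.4, 240.4], [296.4, 277.0], [224.1, 228.5], [241.3, 130.2]]
[0.6686 0.2006 0.0884] [0.1, 0.1]
[0.6228 0.1342 0.0485] [3.2, 3.2]
[0.5451 0.1525 0.0178] [1.3, 1.3]
[0.5136 0.2299 0.0082] [0.7, 0.7]
[0.5551 0.2982 0.0452] [0.8, 0.8]
[0.6315 0.282  0.0899] [0.6, 0.6]
C [0.58944426 0.21622583 0.0496617 ] n [-0.47363037 -0.1730676   0.8635519 ] lean 30.28224012994083 az -159.9273695323285 planar [-1.4 -2.6  4.5 -2.2 -1.8  3.4] rad [0.0895 0.0885 0.0839 0.0875 0.089  0.0878]
```

```bash
cat > fit.py <<'E'
from h import *
def fr(yaw,lean):
    yw,l=np.radians(yaw),np.radians(lean);x=np.array([np.cos(yw)*np.cos(l),np.sin(yw)*np.cos(l),np.sin(l)]);z=np.array([-np.cos(yw)*np.sin(l),-np.sin(yw)*np.sin(l),np.cos(l)])
    return np.stack([x,np.cross(z,x),z],1)
C0=np.array([.5894,.2162,.0497]); RC=fr(21,33); MOUTH=np.array([.6491,-.0065,.1617]); RM=fr(-10.8,27)
TILT=10
# tool in carrier frame (origin collar): y=+X, z=-Z tilted by TILT about X, grasp point at grip +4 mm
RT=(R.from_rotvec([np.radians(TILT),0,0])*rot([0,0,-1],[1,0,0])).as_matrix()
PT=np.array([0,0,.049])-.155*RT[:,2]
def tool(col,Rc,back=0): # TCP pose for carrier pose
    return col+Rc@PT-back*(Rc@RT)[:,2], R.from_matrix(Rc@RT).as_quat()
def atmouth(ang,h,dx=0,dy=0,M=MOUTH):
    """collar h above mouth, carrier turned ang deg from mouth y"""
    Rc=RM@R.from_rotvec([0,0,np.radians(ang)]).as_matrix()
    return tool(M+RM@np.array([dx,dy,h]),Rc)
E
python3 - <<'E'
from fit import *
col=C0-.012*RC[:,2]
print("grip",col+.045*RC[:,2])
for b in(.1,.05,0): print(b,robot.ik(*tool(col,RC,b)))
p=tool(col,RC); print("lift",robot.ik(p[0]+[0,0,.15],p[1]))
for a in(0,42,60):
  for h in(.09,.0145,0): print(a,h,robot.ik(*atmouth(a,h)))
robot.set_gripper(.055)
robot.movep(*tool(col,RC,.1))
robot.move_straight(tool(col,RC)[0],vel=.1)
o=robot.observe();print(o["wrist_force"],o["position"]-tool(col,RC)[0])
robot.set_gripper(0.0,60)
robot.dwell(.2)
o=robot.observe();print(o["clock"],o["grip_width"],o["finger_force"],o["wrist_force"],o["torque"])
E
```

```text
grip [0.57262068 0.20975902 0.07737613]
0.1 [-0.02160311 -0.10661682  2.24841429  0.66683471  0.62866623 -0.9146143 ]
0.05 [ 0.01905973  0.02797189  2.20991747  0.74715429  0.53404972 -0.98237073]
0 [ 0.05556911  0.16224286  2.16036672  0.8475363   0.45497717 -1.06928918]
lift [ 0.05556911 -0.07803787  2.08496069  0.53539753  0.70194821 -0.7005404 ]
0 0.09 [-0.24326299 -0.16579633  2.03696661  0.27218108  0.82714672 -0.23652627]
0 0.0145 [-0.23952593 -0.01579665  2.02633716  0.31234504  0.69264168 -0.28993574]
0 0 [-0.23886608  0.01470342  2.02139178  0.32178172  0.66817538 -0.30170371]
42 0.09 [-0.21971409 -0.11390045  1.96851963  0.17332061  0.94433838 -0.872517  ]
42 0.0145 [-0.21768719  0.02828393  1.95824622  0.19234718  0.81426889 -0.90120027]
42 0 [-0.21732774  0.05721491  1.95346276  0.19669803  0.79051348 -0.90724556]
60 0.09 [-0.19983712 -0.0959044   1.94547232  0.10932057  0.9760585  -1.12603128]
60 0.0145 [-0.1991127   0.04380589  1.93530305  0.12056497  0.8472899  -1.14395501]
60 0 [-0.19898405  0.07224273  1.93056695  0.12311751  0.82375055 -1.14768177]
[-0.81138609  0.39178624  0.7724278 ] [ 9.53753095e-05 -4.29791178e-05  4.45435032e-04]
9.975 0.014881831795033686 78.69336191564798 [1.73041897 1.18064588 5.41565494] [ 0.04584355 -0.24299382 -0.00865639]
```

```bash
python3 - <<'E'
from fit import *
o=robot.observe()
robot.move_straight(np.array(o["position"])+[0,0,.16],vel=.15)
robot.movep(*atmouth(42,.085)); robot.dwell(.2)
o=robot.observe();print(o["clock"],o["grip_width"],o["wrist_force"],o["torque"])
a=robot.capture("scene");b=robot.capture("top")
import pickle;pickle.dump((a,b),open("pics/h.pkl","wb"))
s,t=robot.camera_params("scene"),robot.camera_params("top")
Rc=RM@R.from_rotvec([0,0,np.radians(42)]).as_matrix();c=MOUTH+.085*RM[:,2]
for p,im,n in((s,a,"s"),(t,b,"t")):
    u,v=map(int,proj(p,c)); x0,y0=u-60,v-60
    k=cv2.resize(im[y0:y0+120,x0:x0+100],None,fx=4,fy=4,interpolation=cv2.INTER_CUBIC)
    def D(X,col):
        q=proj(p,X);cv2.circle(k,(int((q[0]-x0+.5)*4),int((q[1]-y0+.5)*4)),3,col,-1)
    for i in range(6):
        an=np.radians(30+60*i);D(c+Rc@np.array([.09*np.cos(an),.09*np.sin(an),.012]),(255,0,0))
    D(MOUTH,(255,0,255));D(c+Rc@[0,0,-.044],(0,255,0));D(c,(0,255,0));D(c+Rc@[0,0,.062],(255,255,0))
    if n=="s": K=k
cv2.imwrite("pics/held.png",np.hstack([K,k])[:,:,::-1])
E
```

```text
12.2417 0.01507298619713316 [ 0.26818529 -0.27916741 -1.60360809] [-0.06824328  0.40467198  0.01384456]
```

View pics/held.png

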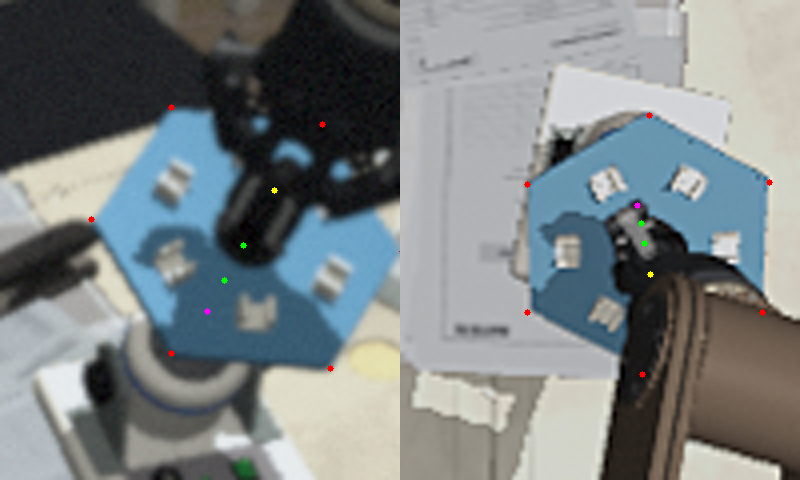

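The drawn model points match the held plate's corners to about a pixel in both views, so the grasp is true. The carrier is over the mouth, so I insert it with force feedback.

```bash
cat > ins.py <<'E'
from fit import *
def force(b): 
    f=np.array(robot.observe()["wrist_force"])-b; return RM.T@f
def down(ang,h0,h1,step,lim,b,dx=0,dy=0,vel=.05,v=True):
    h=h0
    while h>h1+1e-6:
        h=max(h-step,h1);robot.move_straight(*atmouth(ang,h,dx,dy),vel=vel);f=force(b)
        if v: print(ang,round(h*1e3,1),f.round(1))
        if np.linalg.norm(f)>lim: break
    return h,f
E
python3 - <<'E'
from ins import *
b=np.array(robot.observe()["wrist_force"]);np.save("b.npy",b)
robot.move_straight(*atmouth(42,.05),vel=.08); print(force(b))
h,f=down(42,.05,.018,.004,8,b)
if np.linalg.norm(f)<=8: h,f=down(42,h,.008,.001,6,b)
print(h,robot.observe()["clock"])
E
```

```text
[ 0.57369334 -0.38377921  0.49188158]
42 46.0 [-0.1  0.6 -0.2]
42 42.0 [ 0.1  0.4 -1. ]
42 38.0 [0.4 0.5 0.5]
42 34.0 [ 0.5 -0.2 -0.5]
42 30.0 [-0.8 -1.3 -1.1]
42 26.0 [ 0.2  0.  -1.4]
42 22.0 [-0.   0.  -0.2]
42 18.0 [-1.   1.  -1.8]
42 17.0 [-0.8  0.6 -1.2]
42 16.0 [-1.6  1.1  1.6]
42 15.0 [-2.7  1.5  3.8]
42 14.0 [-2.8  0.6  4.4]
42 13.0 [-3.4  1.1  5.3]
0.012999999999999994 16.1833
```

```bash
python3 - <<'E'
from ins import *
b=np.load("b.npy")
h,f=down(42,.013,.0125,.001,30,b,-.001,0)
h,f=down(42,h,.008,.001,14,b,-.001,0)
o=robot.observe();print(o["position"]-atmouth(42,h,-.001)[0],o["torque"],o["clock"])
E
```

```text
42 12.5 [-2.2  1.6  5.1]
42 11.5 [-2.4  0.9  5.9]
42 10.5 [-3.   1.   7.1]
42 9.5 [-2.8  0.7  8.5]
42 8.5 [-3.7  1.   9.5]
42 8.0 [-3.9  0.5 10.2]
[2.16286471e-05 1.53834334e-04 1.46277849e-03] [0.44587577 1.31687373 0.20513672] 17.6833
```

```bash
python3 - <<'E'
from ins import *
b=np.load("b.npy")
t0=np.array(robot.observe()["torque"])
for a in(46,50,46,42,38,34,38,42):
    robot.move_straight(*atmouth(a,.008,-.001),vel=.03);o=robot.observe();p=np.array(o["position"]);print(a,force(b).round(1),(RM.T@(np.array(o["torque"])-t0)).round(2))
print(robot.observe()["clock"])
E
```

```text
46 [-4.5  1.2  8.4] [-0.13 -0.12  0.02]
50 [-3.4  1.3  7.3] [-0.09 -0.21 -0.02]
46 [-3.4  1.4  5.1] [ 0.08 -0.45 -0.06]
42 [-1.9  2.7  4.4] [ 0.18 -0.53 -0.1 ]
38 [-1.4  2.4  3.9] [ 0.14 -0.57 -0.1 ]
34 [-1.1  3.1  4.5] [ 0.26 -0.71  0.42]
38 [-0.8  2.9  5.2] [ 0.19 -0.62  0.  ]
42 [-1.1  2.1  2.8] [ 0.2  -0.84 -0.07]
19.6833
```

```bash
python3 - <<'E'
from ins import *
b=np.load("b.npy");t0=np.array(robot.observe()["torque"])
h,f=down(43,.008,.003,.001,16,b,-.001,0,vel=.03)
for a in (47,51,54,50,43):
    robot.move_straight(*atmouth(a,h,-.001),vel=.03);o=robot.observe();print(a,force(b).round(1),(RM.T@(np.array(o["torque"])-t0)).round(2))
a=robot.capture("scene");b_=robot.capture("top")
s=robot.camera_params("scene");o=robot.observe()
Rt=R.from_quat(o["eef_rot"]).as_matrix();Rc=Rt@RT.T;c=np.array(o["position"])-Rc@PT
print("collar in mouth frame mm",(RM.T@(c-MOUTH)*1e3).round(1),o["clock"],o["grip_width"])
t=robot.camera_params("top");out=[]
for p,im in((s,a),(t,b_)):
    u,v=map(int,proj(p,c)); x0,y0=u-55,v-45
    k=cv2.resize(im[y0:y0+120,x0:x0+100],None,fx=4,fy=4,interpolation=cv2.INTER_CUBIC)
    for i in range(6):
        an=np.radians(30+60*i);q=proj(p,c+Rc@np.array([.09*np.cos(an),.09*np.sin(an),.012]));cv2.circle(k,(int((q[0]-x0+.5)*4),int((q[1]-y0+.5)*4)),3,(255,0,0),-1)
    out.append(k)
cv2.imwrite("pics/ins.png",np.hstack(out)[:,:,::-1])
E
```

```text
43 7.0 [-2.4  2.4  8. ]
43 6.0 [-3.3  2.  10.9]
43 5.0 [-3.2  1.8 13.3]
43 4.0 [-4.5  1.3 15.4]
47 [-6.   1.4 16. ] [-0.31  1.1   0.07]
51 [-6.3  1.3 16.6] [-0.31  1.04  0.05]
54 [-6.1  0.3 16.6] [-0.32  1.01 -0.06]
50 [-4.5  2.6 13.7] [-0.02  0.87  0.03]
43 [-3.4  2.9 14. ] [ 0.07  0.8  -0.06]
collar in mouth frame mm [-0.4  0.6  5.9] 22.0583 0.014947856081686228
```

View pics/ins.png

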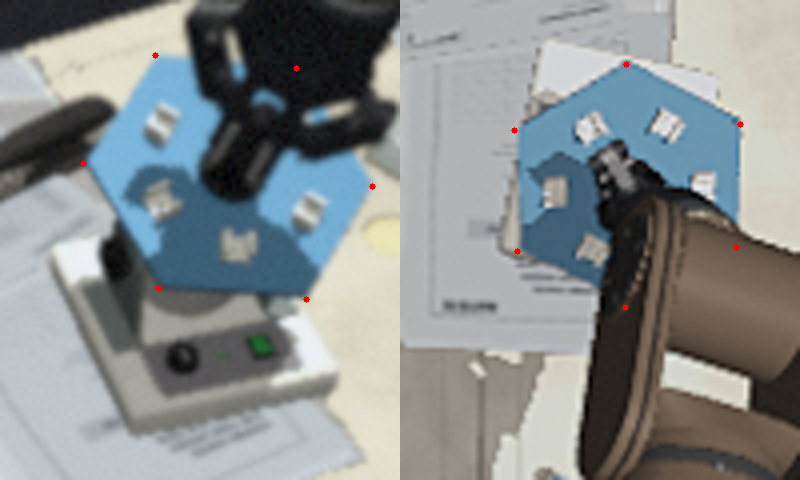

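The insertion view shows the plate within about 1 px of where the tool says it is, roughly 6 mm off the mouth. That is below the 14.5 mm floor height, so the tang must be in the slot. I press on.

```bash
python3 - <<'E'
from ins import *
b=np.load("b.npy")
def st():
    o=robot.observe();Rc=R.from_quat(o["eef_rot"]).as_matrix()@RT.T;c=np.array(o["position"])-Rc@PT
    return (RM.T@(c-MOUTH)*1e3).round(1),round(o["clock"],1)
h=.004
while h>-.006:
    h-=.001;robot.move_straight(*atmouth(45,h,-.002,.0005),vel=.03);f=force(b);print(round(h*1e3,1),f.round(1),*st())
    if f[2]>38: break
E
```

```text
3.0 [-6.1  0.4 20.7] [-0.7  0.5  5.8] 22.3
2.0 [-8.2  0.3 26.3] [-0.6  0.5  5.7] 22.6
1.0 [-10.    0.   32.9] [-0.6  0.6  5.7] 22.8
0.0 [-12.6  -1.3  39. ] [-0.6  0.7  5.6] 23.1
```

```bash
python3 - <<'E'
from ins import *
import pickle
from look import look
robot.move_straight(*atmouth(45,.004,-.002,.0005),vel=.03)
robot.set_gripper(.055); robot.dwell(.3)
o=robot.observe();Rt=R.from_quat(o["eef_rot"]).as_matrix();p=np.array(o["position"])
robot.move_straight(p-.11*Rt[:,2],vel=.12)
m=MOUTH+.02*RM[:,2]
for d,n in (([-.20,.08,.24],"c2"),([-.12,-.10,.30],"c1")):
    try: look(m,d,np.array([0,-1,0]),n)
    except robot.IKError as e: print(n,e)
print(robot.observe()["clock"])
from pose import hexc,L
cs=[]
for n in("c1","c2"):
    w,im=L(n);u,v=map(int,proj(w,m));c=hexc(im,(u-130,max(v-130,0),u+130,v+130));cs.append(np.roll(c,-int(np.argmin(c[:,1])),0));print(cs[-1].round(1).tolist())
P=[]
for a,b in zip(*cs):
    x,e=tri([ray(L("c1")[0],a),ray(L("c2")[0],b)]);P.append(x);print((RM.T@(x-MOUTH)*1e3).round(1),e)
P=np.array(P);C=P.mean(0);n=np.linalg.svd(P-C)[2][2];n*=np.sign(n[2]);print("C in mouth",(RM.T@(C-MOUTH)*1e3).round(1),"n",(RM.T@n).round(3))
cv2.imwrite("pics/c12.png",np.hstack([L("c1")[1][:,120:520],L("c2")[1][:,120:520]])[:,:,::-1])
E
```

```text
29.25
[[312.8, 104.2], [396.3, 137.4], [406.7, 232.7], [332.5, 281.0], [261.0, 236.0], [251.5, 160.2]]
[[306.5, 111.5], [385.9, 145.9], [403.7, 229.9], [334.2, 291.7], [240.9, 242.1], [232.6, 159.8]]
[86.6 23.1 14.2] [0.1, 0.1]
[ 64.  -63.3  12.8] [0.3, 0.3]
[-21.1 -86.8  13.5] [0.3, 0.3]
[-86.  -23.1  14.5] [0.0, 0.0]
[-54.7  64.1  19.6] [2.7, 2.7]
[22.5 85.9 16.7] [0.3, 0.3]
C in mouth [ 1.9 -0.  15.2] n [ 0.015 -0.029  0.999]
```

View pics/c12.png

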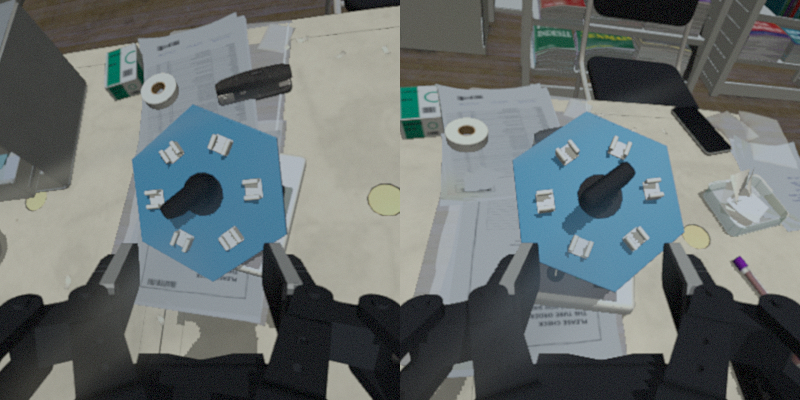

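The released carrier sits square on the spindle. Its plate's upper face is about 14 mm above the measured mouth (12 expected at home, 26 if it were on the floor), and it is turned 45° with its axis in line. I finish with one confirming tap on the grip, then hand in if the result holds.

```bash
python3 - <<'E'
from ins import *
robot.set_gripper(0.0,40)
Rc=RM@R.from_rotvec([0,0,np.radians(45)]).as_matrix();q=R.from_matrix(Rc@rot([0,0,-1],[1,0,0]).as_matrix()).as_quat()
c0=MOUTH+RM@np.array([.0005,0,0]); z=RM[:,2]
robot.movep(c0+z*(.235+.05),q); robot.dwell(.2); b=np.array(robot.observe()["wrist_force"])
h=.016; robot.move_straight(c0+z*(.235+h),vel=.06)
while h>-.006:
    h-=.0015;robot.move_straight(c0+z*(.235+h),vel=.03);o=robot.observe();f=force(b)
    hm=z@(np.array(o["position"])-c0)-.235
    if f[2]>2: print(round(h*1e3,1),f.round(1),"gap",round(hm*1e3,2))
    if f[2]>32: break
robot.move_straight(c0+z*(.235+.09),vel=.15); robot.dwell(.3)
a=robot.capture("scene");cv2.imwrite("pics/end.png",a[:,:,::-1]);print(robot.observe()["clock"],force(b))
E
```

```text
2.5 [-3.7  0.3 10.8] gap 4.07
1.0 [-6.9  1.1 20.1] gap 4.02
-0.5 [-10.8   0.1  29.9] gap 3.9
-2.0 [-14.1  -0.6  39.5] gap 3.86
36.175 [0.15287505 0.09959719 0.76822363]
```

```bash
python3 -c "
from station import robot
print(robot.hand_in())"
```

```text
the job is handed in; nothing more can be done
None
```

I fitted the carrier and handed the job in at about 36 s: the tang is in the slot, the collar is pressed to a rigid stop at the home height, the gripper is clear and the bottles were not touched; the judge's verdict was not returned.

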